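Call the runner from the pass

ROBOT

A 6-joint arm with a two-finger parallel gripper is mounted at the origin on a cart in front of the work surface, level with it; the furniture and walls round the work are solid. World frame = base frame: x ahead of the robot, y to its left, z up, the work surface at z = 0. Lengths are in mm, angles in degrees, forces in N, time in s.
With the tool pointing down it reaches from about 300 to 850 mm from the base axis. Payload 4.2 kg.
Tool frame: the origin (TCP) lies between the finger pads; the fingertips stand 11 mm ahead of it and the grasp point (between the pads) lies 8 mm behind it (env.tips_ahead is the distance from the TCP to the fingertips, in mm); z points along the fingers, y is the line along which they close (so a half turn about z gives the same grasp; the last joint's range is limited). The gripper opens to 91 mm and grips with 3 to 60 N. Pads are 32 mm wide; open, the fingers measure 118 mm over their backs; the gripper's body (76 mm by 178 mm) begins 60 mm behind the grasp point.
Start: joints at [-68.812, 18.312, 89.639, -0, 72.044, -1.146], TCP at [218.506, -531.881, 224.976] pointing down, gripper open.
Joint ranges: [-177.97, 177.97], [-48.28, 115.42], [12.27, 149.76], [-77.06, 257.06], [2.81, 150.46], [-146.56, 146.56]. Speed limits (degrees/s): [147.25, 147.25, 180, 180, 180, 180].

INTERFACE

Orientations are given as [roll, pitch, yaw] about the fixed x, y, z axes, in that order (R = Rz(yaw) Ry(pitch) Rx(roll)).
In Python, from workcell import env, cams gives the robot as it stands.
- The arm moves only by the tool step_arm, never from a script. Its arguments are lists of equal length, an entry for each row: "linear": the shift along the tool's x, y, z in units of 30 cm (1.0 is 30 cm), a list of three; "turn": the turn about the tool's z in units of 360 degrees (1.0 is 360 degrees). In form: {"linear": [[tx, ty, tz], ...], "turn": [turn, ...]}. A call has 1 to 20 rows; each row is the pose to reach, as a shift and turn from the pose commanded when the call began, along the tool's axes at that moment, turning the shorter way round; what a row does not reach only later rows make up. A row lasts 1/8 s, in which the tool goes at most 62.5 mm and 10.7 degrees, less where a joint would pass 70% of its speed; a pose out of reach is approached as far as the arm can. A call with a number of a shift or a turn outside -1 to 1 is refused whole. A call with a gripper value outside its range is refused whole. "fingers" is the closure, from -1 (fully open) to 1 (shut), so that 0 is half open, set as the call begins (left out, the last holds). The fingers move at their own pace and stop on an object; "force" is the grip in N (left out, the last holds). Time passes only in rows, so rows that repeat a pose let the fingers close. It gives the time, the measured TCP pose, the force, the opening and the grip force at its end, in the units of the state.
- env.state(): the state, without advancing time (a new reading comes with each control period).
- cams.grab_frame(name): name is "scene" or "top" or "wrist"; returns a dict with "color" (400x640x3 uint8, blue, green, red), "fx", "fy", "cx", "cy" (pixels), "extrinsics" (4x4, takes a point from camera to world coordinates); the wrist camera has in their place "tool_from_camera" (4x4, takes a point from camera to tool coordinates, whose origin is the TCP and whose axes are the flange's). Camera axes: x right, y down, z forward; pixel columns grow to the right and rows downward; lengths in mm; the calibration is good to about 2 mm. A picture is of the moment at which its call begins: read the wrist's pose just before it. There is no depth.
- env.job_done(): hands the job in; it is judged then, once.
The state is a dict: "time_s": time; "qpos": joint angles; "qvel": joint speeds; "effort": joint torques, N m; "ee_pos": TCP position; "ee_rot": TCP orientation; "force": force on the tool from outside, world axes, zero at the start; "torque": the same for the moment, N m; "gripper_width": finger opening in mm; "gripper_force": force on a finger pad.
Only numpy, scipy, OpenCV 4.12 (cv2) and the standard library are available. Lean on these libraries where they do the work, as an engineer would, in place of code of your own. Each camera call takes 0.05 s, during which the arm holds its last target. There are 200 camera calls.

TASK

An order is up: call the runner. On the key tray press the yellow key, then the blue key, then the green key, each fully down so that it stays down, and only then ring the service bell by pressing its plunger all the way down and letting go. Leave the red key up, do not grip, lift or shift the bell, and leave everything else on the table where it stands.

Things in the scene. Friction and masses are not known exactly. Their poses are not given: they have to be found in the camera images.
- pager_dock: low square steel tray, 132 x 132 mm, 16 high, fixed to the table, that holds four black key modules two by two, 62 mm from key to key; origin: centre of its underside, on the table; it stands left or right of the towel, turned up to 0.25 rad about the vertical. (Over the back of the table runs a fixed pass shelf: front edge at x = 0.71 m, underside 0.34 m above the table; keep the wrist and gripper in front of it)
- key_yellow_top (a point): centre of the top face of the yellow key, a flat square cap 36 x 36 mm with rounded edges in a 58 x 58 mm black module; cap top 48 mm above the table when up, 41 mm when fully down (the point moves with the cap), the module's flat top round it 36 mm; z up; any of the four keys may sit in any place of the tray
- key_yellow (a joint): travel of the yellow key straight down in m: 0 up, 0.007 fully down; it slides against about 2.5 N of friction, then meets a hard stop, and stays where it is left (no spring)
- key_blue_top (a point): centre of the top face of the blue key, a flat square cap 36 x 36 mm with rounded edges in a 58 x 58 mm black module; cap top 48 mm above the table when up, 41 mm when fully down (the point moves with the cap), the module's flat top round it 36 mm; z up; any of the four keys may sit in any place of the tray
- key_blue (a joint): travel of the blue key straight down in m: 0 up, 0.007 fully down; it slides against about 2.5 N of friction, then meets a hard stop, and stays where it is left (no spring)
- key_green_top (a point): centre of the top face of the green key, a flat square cap 36 x 36 mm with rounded edges in a 58 x 58 mm black module; cap top 48 mm above the table when up, 41 mm when fully down (the point moves with the cap), the module's flat top round it 36 mm; z up; any of the four keys may sit in any place of the tray
- key_green (a joint): travel of the green key straight down in m: 0 up, 0.007 fully down; it slides against about 2.5 N of friction, then meets a hard stop, and stays where it is left (no spring)
- key_red_top (a point): centre of the top face of the red key, a flat square cap 36 x 36 mm with rounded edges in a 58 x 58 mm black module; cap top 48 mm above the table when up, 41 mm when fully down (the point moves with the cap), the module's flat top round it 36 mm; z up; any of the four keys may sit in any place of the tray
- key_red (a joint): travel of the red key straight down in m: 0 up, 0.007 fully down; it slides against about 2.5 N of friction, then meets a hard stop, and stays where it is left (no spring)
- bell: service bell, white dome on a black foot, 85 mm across, 64 high, 0.16 kg, standing loose on the table on the other side of the towel from the tray; origin: centre of its underside
- bell_top (a point): top of the bell's plunger when up, on the bell's axis, 63.5 mm above its underside; the plunger is a pin 12 mm across that ends 14 mm above the dome; z up; fixed to the bell, does not move with the plunger
- bell_plunger (a joint): travel of the bell's plunger straight down in m: 0 up, 0.004 fully down; a spring of 2 N per mm (8 N fully down) brings it back up
- red_ramekin: white ramekin filled with red sauce, 65 mm across, 37 high, on the folded towel (14 mm thick); loose bystander; origin: centre of its underside
- empty_ramekin: empty white ramekin, 65 mm across, 37 high, on the folded towel (14 mm thick); loose bystander; origin: centre of its underside
- timer: white digital kitchen timer standing on edge, 22 x 64 mm, 62 high; loose bystander; origin: centre of its underside
- white_shaker: white shaker, 42 mm across, 84 high; loose bystander; origin: centre of its underside
- dark_shaker: dark shaker with a white cap, 42 mm across, 84 high; loose bystander; origin: centre of its underside
- green_bottle: green sauce bottle with a black cap, 41 mm across, 154 high; loose bystander; origin: centre of its underside
- tape: roll of beige tape lying flat, 98 mm across, 24 high; loose bystander; origin: centre of its underside
Mind the look-alikes: they are no part of the job. Of the things that look like the bell, the largest one is meant.

How it is judged:
By the outcome, as a careful person would: the job done as asked, in the order asked, and still so for the second after the job is handed in, with the robot touching nothing.
It also fails if it takes over 64 s, if anything falls off the work surface, if the arm or the gripper's body presses on something with over 40 N, if the wrist force passes 120 N, or if a joint passes its speed limit or range.

## Working session

There is one attempt and no reset: what is moved stays moved. The work goes in short steps, Python scripts to look and compute and a tool call to move; the robot and the scene stay as the last step left them, time stands still between calls to the robot, and variables do not carry over. Pictures are saved under pics/ and viewed, at most 10 in all, crops included, and the job is handed in when it is done.

Besides the shell and the picture viewer there is one more tool, called as a command line: name --pt "numbers of a row" for each row, then --argument value for the rest. step_arm: Moves the arm, as the interface text tells. Its arguments: {"type":"object","properties":{"linear":{"type":"array"},"turn":{"type":"array"},"fingers":{"type":"number"},"force":{"type":"number"}},"required":["linear","turn"]}

```bash
mkdir -p pics
python3 - <<'E'
from workcell import env,cams
import cv2
s=env.state();print(s['ee_pos'],s['ee_rot'],s['force'],s['time_s'])
for n in('top','scene'):
    f=cams.grab_frame(n);cv2.imwrite(f'pics/{n}1.png',f['color']);print(n,f['fx'],f['cx'],f['cy'],f['extrinsics'])
f=cams.grab_frame('wrist');print(f['tool_from_camera'],f['fx'])
E
```

```text
[ 218.30325141 -531.43079741  224.12428421] [-1.79899915e+02 -6.76427872e-04  2.23336543e+01] [ 0.5167922  -0.29786036 -1.30489337] 0.0
top 498.1061928596043 318.279110961985 197.02100718984104 [[-2.63872234e-02 -9.90853565e-01  1.32336419e-01  3.51445462e+02]
 [-9.99549432e-01  2.80467650e-02  1.06917120e-02 -5.55689352e+01]
 [-1.43055294e-02 -1.31994668e-01 -9.91147194e-01  1.69191895e+03]
 [ 0.00000000e+00  0.00000000e+00  0.00000000e+00  1.00000000e+00]]
scene 433.95108928496677 317.89221913473546 195.9596050595558 [[-6.40030348e-01 -3.87704462e-01  6.63359935e-01 -2.47048815e+02]
 [-7.68326988e-01  3.29573767e-01 -5.48684583e-01  6.03553703e+02]
 [-5.89857183e-03 -8.60852126e-01 -5.08821015e-01  6.77279075e+02]
 [ 0.00000000e+00  0.00000000e+00  0.00000000e+00  1.00000000e+00]]
[[ 7.07988662e-04 -9.68273360e-01 -2.49892374e-01  7.02038280e+01]
 [ 9.99999738e-01  7.22495269e-04  3.36767209e-05 -1.53959781e+00]
 [ 1.47937787e-04 -2.49892333e-01  9.68273618e-01 -1.60847750e+02]
 [ 0.00000000e+00  0.00000000e+00  0.00000000e+00  1.00000000e+00]] 285.55007215621237
```

View pics/top1.png

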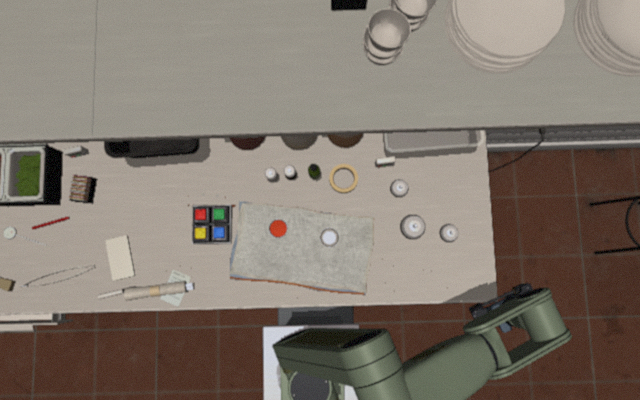

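View pics/scene1.png

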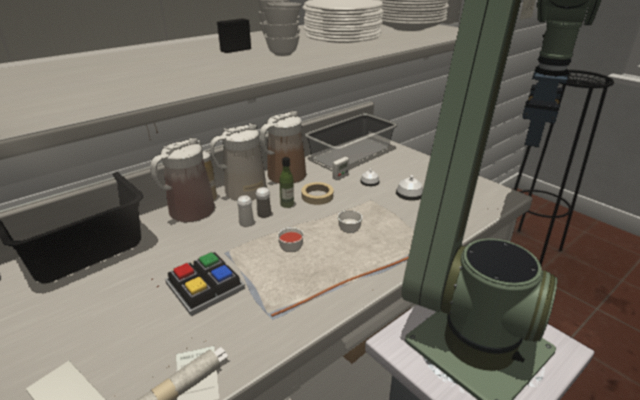

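The top view shows the tray with red (202,215), green (219,214), yellow (201,232) and blue (218,232). There are three bell-like things, at (413,226), (400,187) and (450,232). The one at (413,226) looks largest, so I'll measure all three and check an enlarged crop.

```bash
cat > h.py <<'E'
import numpy as np,cv2
from scipy.spatial.transform import Rotation as R
def ray(f,u,v,z,T=None):
    T=f['extrinsics'] if T is None else T
    d=T[:3,:3]@[(u-f['cx'])/f['fx'],(v-f['cy'])/f['fy'],1];o=T[:3,3]
    return o+d*(z-o[2])/d[2]
def wristT(s,f):
    T=np.eye(4);T[:3,:3]=R.from_euler('xyz',s['ee_rot'],degrees=True).as_matrix();T[:3,3]=s['ee_pos'];return T@f['tool_from_camera']
HUE={'yellow':(18,38),'blue':(100,130),'green':(45,90),'red':(172,8)}
def keys(img,box):
    x0,y0,x1,y1=box;h=cv2.cvtColor(img[y0:y1,x0:x1],cv2.COLOR_BGR2HSV);out={}
    for k,(a,b) in HUE.items():
        H=h[...,0];m=((H>=a)&(H<=b)) if a<b else ((H>=a)|(H<=b))
        m=(m&(h[...,1]>120)&(h[...,2]>70)).astype('uint8')
        n,l,st,c=cv2.connectedComponentsWithStats(m)
        if n>1:
            i=1+st[1:,4].argmax();out[k]=(c[i]+[x0,y0],st[i,4])
    return out
E
python3 - <<'E'
from h import *
from workcell import cams
f=cams.grab_frame('top');im=f['color']
for k,(c,a) in keys(im,(188,200,234,248)).items():print(k,c,a,ray(f,*c,46).round(1))
for u,v in((413,226),(400,187),(450,232)):
    p=im[v-18:v+18,u-18:u+18];g=cv2.cvtColor(p,cv2.COLOR_BGR2GRAY)
    print((u,v),ray(f,u,v,40).round(1))
    m=(g<70).astype('uint8');print('dark',m.sum())
cv2.imwrite('pics/c1.png',cv2.resize(im[165:255,375:475],None,fx=6,fy=6,interpolation=cv2.INTER_CUBIC))
E
```

```text
yellow [199.86065574 232.90163934] 122 [462.4 357.6  46. ]
blue [218.5412844  232.04587156] 109 [463.6 295.6  46. ]
green [218.55140187 213.79439252] 107 [524.3 295.5  46. ]
red [200.1557377  213.85245902] 122 [525.8 356.9  46. ]
(413, 226) [ 466.4 -348.7   40. ]
dark 1
(400, 187) [ 598.1 -312.1   40. ]
dark 0
(450, 232) [ 443.2 -469.6   40. ]
dark 0
```

View pics/c1.png

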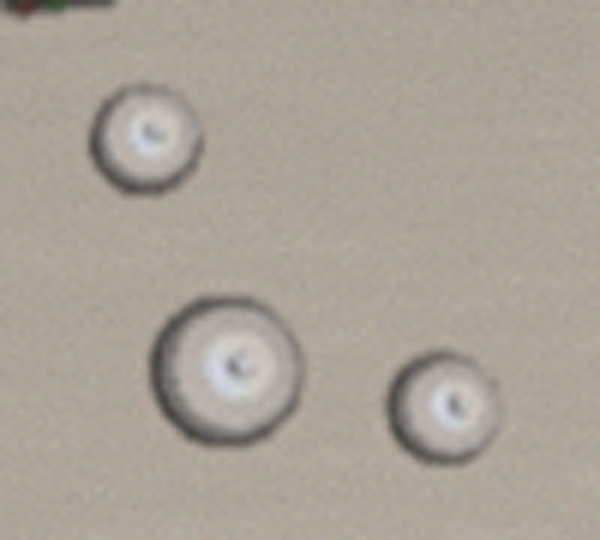

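The largest dome is at crop (227,370), about 85 mm across. The other two are about 64 mm, so it is the bell meant. I'll move above it with the fingers shut and take a close look before doing the keys.

step_arm --pt "0.99 -0.25 0.06" --pt "0.99 -0.25 0.06" --pt "0.99 -0.25 0.06" --pt "0.99 -0.25 0.06" --pt "0.99 -0.25 0.06" --pt "0.99 -0.25 0.06" --pt "0.99 -0.25 0.06" --pt "0.99 -0.25 0.06" --pt "0.99 -0.25 0.06" --pt "0.99 -0.25 0.06" --pt "0.99 -0.25 0.06" --pt "0.99 -0.25 0.06" --turn '[-0.188, -0.188, -0.188, -0.188, -0.188, -0.188, -0.188, -0.188, -0.188, -0.188, -0.188, -0.188]' --fingers 1 --force 20

```text
time_s: 1.7
ee_pos: [464.7, -349.7, 207.0]
ee_rot: [180.0, 0.0, 90.0]
force: [0.4, -0.0, -0.4]
gripper_width: 0.3
gripper_force: 0.0
```

Run:
```python
from h import *
from workcell import env,cams
s=env.state();f=cams.grab_frame('wrist');im=f['color']
print(s['ee_pos'],s['ee_rot'],s['gripper_width'],s['time_s'])
T=wristT(s,f);q=np.linalg.inv(T)@[466,-349,63,1];print('pred px',f['fx']*q[0]/q[2]+f['cx'],f['fy']*q[1]/q[2]+f['cy'])
cv2.imwrite('pics/w1.png',im)
```

```text
[ 464.66520712 -349.71434037  206.98911336] [1.79995083e+02 4.92047657e-03 8.99936936e+01] 0.3347303224438678 1.7
pred px 324.19769244763353 191.02899612647374
```

View pics/w1.png

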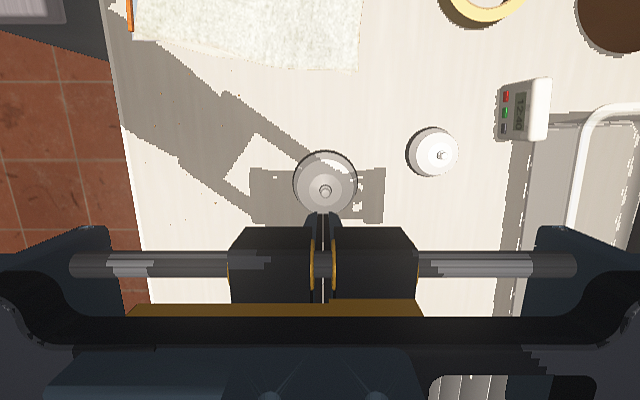

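The plunger shows at (325,190), within a pixel of the predicted spot, so the bell is at about (466.5, -348.5). Next, the keys.

step_arm --pt "0.2 0 0" --pt "0.4 0 0" --pt "0.6 0 0" --pt "0.8 0 0" --pt "1.0 0 0" --pt "1.0 0 0" --turn '[0, 0, 0, 0, 0, 0]'

```text
time_s: 2.5
ee_pos: [464.3, -46.3, 207.2]
ee_rot: [180.0, -0.0, 90.4]
force: [0.4, -1.3, 0.4]
gripper_width: 0.3
gripper_force: 0.0
```

step_arm --pt "0.2 0 0" --pt "0.4 0 0" --pt "0.6 0 0" --pt "0.8 0 0" --pt "1.0 0 0" --pt "1.0 0 0" --turn '[0, 0, 0, 0, 0, 0]'

```text
time_s: 3.25
ee_pos: [465.2, 252.9, 206.6]
ee_rot: [180.0, -0.0, 90.2]
force: [0.4, -0.7, -0.3]
gripper_width: 0.6
gripper_force: 0.0
```

step_arm --pt "0.15 0 0" --pt "0.25 0.05 0" --pt "0.25 0.1 0" --pt "0.25 0.1 0" --pt "0.25 0.1 0" --pt "0.25 0.1 0" --turn '[0, 0, 0, 0, 0, 0]'

```text
time_s: 4.0
ee_pos: [494.3, 324.3, 207.1]
ee_rot: [-180.0, 0.0, 90.0]
force: [0.2, -0.8, -0.2]
gripper_width: 0.3
gripper_force: 0.0
```

Run:
```python
from h import *
from workcell import env,cams
s=env.state();f=cams.grab_frame('wrist');im=f['color']
print(s['ee_pos'],s['ee_rot'],s['force'],s['time_s'])
T=wristT(s,f)
for k,(c,a) in keys(im,(200,60,450,300)).items():
    p=ray(f,*c,47,T);d=p-s['ee_pos'];print(k,c.round(),a,p.round(1),'tool x,y units',(d[1]/300).round(3),(d[0]/300).round(3))
cv2.imwrite('pics/w2.png',im)
```

```text
[494.30132643 324.30281068 207.12187954] [-1.79987739e+02  1.84728975e-02  8.99532185e+01] [ 0.22768433 -0.83557472 -0.15684   ] 4.0
yellow [295. 157.] 1041 [463.4 360.3  47. ] tool x,y units 0.12 -0.103
blue [295. 209.] 835 [462.  299.9  47. ] tool x,y units -0.081 -0.108
green [349. 209.] 799 [525.4 299.4  47. ] tool x,y units -0.083 0.104
red [350. 157.] 1007 [524.8 359.8  47. ] tool x,y units 0.118 0.102
```

View pics/w2.png

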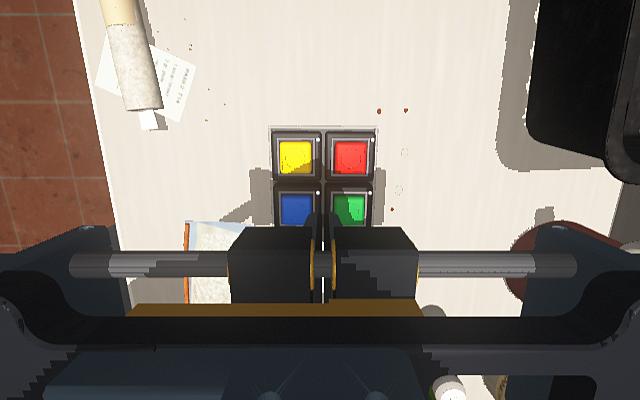

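The wrist view shows yellow (295,157), blue (295,209), green (349,209) and red (350,157), which agrees with the top view to 2–4 mm. I'll press yellow slowly.

step_arm --pt "0.113 -0.105 0.1" --pt "0.113 -0.105 0.28" --pt "0.113 -0.105 0.4" --pt "0.113 -0.105 0.46" --pt "0.113 -0.105 0.48" --pt "0.113 -0.105 0.495" --pt "0.113 -0.105 0.505" --pt "0.113 -0.105 0.512" --pt "0.113 -0.105 0.517" --pt "0.113 -0.105 0.517" --pt "0.113 -0.105 0.517" --turn '[0, 0, 0, 0, 0, 0, 0, 0, 0, 0, 0]'

```text
time_s: 5.42
ee_pos: [463.4, 359.4, 52.3]
ee_rot: [180.0, -0.0, 90.0]
force: [-0.6, -0.5, 3.9]
gripper_width: 0.5
gripper_force: 2.5
```

step_arm --pt "0 0 0.003" --pt "0 0 0.006" --pt "0 0 0.006" --pt "0 0 0.006" --turn '[0, 0, 0, 0]'

```text
time_s: 5.92
ee_pos: [463.4, 359.5, 52.2]
ee_rot: [179.9, -0.0, 90.0]
force: [-3.2, -2.0, 15.7]
gripper_width: 0.4
gripper_force: 7.7
```

Yellow is at its hard stop: the force rose while z held. Next, blue, 62 mm toward -y.

step_arm --pt "0 0 -0.05" --pt "0 0 -0.1" --pt "-0.1 0 -0.1" --pt "-0.207 0 -0.1" --pt "-0.207 0 -0.1" --pt "-0.207 0 -0.06" --pt "-0.207 0 -0.04" --pt "-0.207 0 -0.025" --pt "-0.207 0 -0.015" --pt "-0.207 0 -0.006" --pt "-0.207 0 0" --pt "-0.207 0 0" --pt "-0.207 0 0" --turn '[0, 0, 0, 0, 0, 0, 0, 0, 0, 0, 0, 0, 0]'

```text
time_s: 7.55
ee_pos: [462.9, 297.6, 52.2]
ee_rot: [180.0, -0.1, 90.0]
force: [-4.9, -0.8, 15.6]
gripper_width: 0.6
gripper_force: 7.9
```

Blue is down. Next, green, +62 mm in x.

step_arm --pt "0 0 -0.05" --pt "0 0 -0.1" --pt "0 0.1 -0.1" --pt "0 0.207 -0.1" --pt "0 0.207 -0.1" --pt "0 0.207 -0.06" --pt "0 0.207 -0.04" --pt "0 0.207 -0.025" --pt "0 0.207 -0.015" --pt "0 0.207 -0.006" --pt "0 0.207 0" --pt "0 0.207 0" --pt "0 0.207 0" --turn '[0, 0, 0, 0, 0, 0, 0, 0, 0, 0, 0, 0, 0]'

```text
time_s: 9.18
ee_pos: [524.9, 297.2, 52.2]
ee_rot: [180.0, -0.0, 90.0]
force: [-4.5, -1.9, 14.0]
gripper_width: 0.2
gripper_force: 7.0
```

step_arm --pt "0 0 -0.1" --pt "0 0 -0.3" --pt "0 0 -0.5" --pt "0 0 -0.52" --pt "0 -0.1 -0.52" --pt "-0.1 -0.1 -0.52" --pt "-0.1 -0.1 -0.52" --pt "-0.1 -0.1 -0.52" --turn '[0, 0, 0, 0, 0, 0, 0, 0]'

```text
time_s: 10.18
ee_pos: [495.4, 267.5, 205.4]
ee_rot: [-180.0, -0.0, 90.0]
force: [0.5, 0.4, 0.5]
gripper_width: 0.6
gripper_force: 0.0
```

Run:
```python
from h import *
from workcell import env,cams
s=env.state();f=cams.grab_frame('wrist');im=f['color']
print(s['ee_pos'],s['time_s'])
cv2.imwrite('pics/w3.png',im)
g=cams.grab_frame('scene')['color'];cv2.imwrite('pics/s3.png',cv2.resize(g[230:330,140:270],None,fx=5,fy=5,interpolation=cv2.INTER_CUBIC))
```

```text
[495.36478499 267.48557016 205.41219393] 10.175
```

View pics/s3.png

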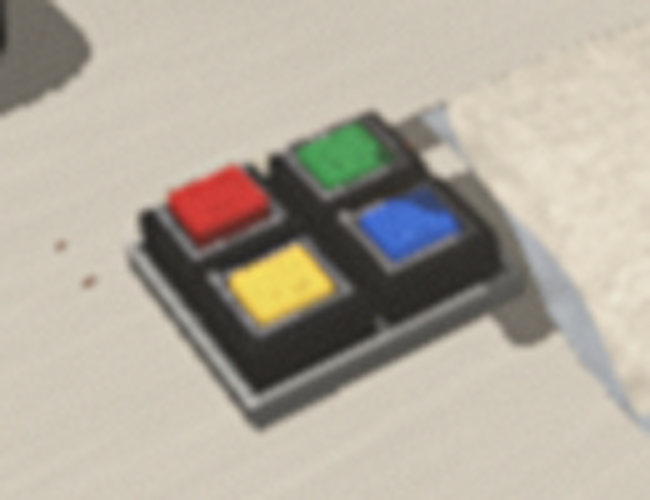

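The crop shows yellow, blue and green sunk, with red (218,205) still standing proud. Next, the bell.

step_arm --pt "-0.2 0 0" --pt "-0.4 0 0" --pt "-0.6 0 0" --pt "-0.8 0 0" --pt "-1.0 0 0" --pt "-1.0 0 0" --turn '[0, 0, 0, 0, 0, 0]'

```text
time_s: 11.02
ee_pos: [495.6, -36.0, 205.9]
ee_rot: [180.0, 0.0, 89.7]
force: [-0.6, 0.5, -0.1]
gripper_width: 0.4
gripper_force: 0.0
```

step_arm --pt "-0.2 0 0" --pt "-0.4 0 0" --pt "-0.6 0 0" --pt "-0.8 0 0" --pt "-1.0 0 0" --pt "-1.0 -0.097 0" --pt "-1.0 -0.097 0" --pt "-1.0 -0.097 0" --turn '[0, 0, 0, 0, 0, 0, 0, 0]'

```text
time_s: 12.02
ee_pos: [467.5, -331.9, 206.1]
ee_rot: [179.9, 0.0, 90.1]
force: [-0.1, 0.0, 1.2]
gripper_width: 0.2
gripper_force: 0.0
```

step_arm --pt "-0.053 0 0.1" --pt "-0.053 0 0.25" --pt "-0.053 0 0.36" --pt "-0.053 0 0.38" --pt "-0.053 0 0.38" --pt "-0.053 0 0.38" --pt "-0.053 0 0.38" --turn '[0, 0, 0, 0, 0, 0, 0]'

```text
time_s: 12.9
ee_pos: [466.9, -349.2, 93.4]
ee_rot: [179.9, 0.1, 90.0]
force: [0.0, 0.5, -0.7]
gripper_width: 0.3
gripper_force: 0.0
```

Run:
```python
from h import *
from workcell import env,cams
s=env.state();print(s['ee_pos'],s['force'])
f=cams.grab_frame('wrist');T=wristT(s,f)
for n,p in(('plunger',[466.5,-348.5,63.5,1]),('tip',[*s['ee_pos'][:2],s['ee_pos'][2]-11,1])):
    q=np.linalg.inv(T)@p;print(n,f['fx']*q[0]/q[2]+f['cx'],f['fy']*q[1]/q[2]+f['cy'])
cv2.imwrite('pics/w4.png',cv2.resize(f['color'][120:300,220:430],None,fx=3,fy=3))
```

```text
[ 466.94861717 -349.17817008   93.43151121] [ 0.00708936  0.52442289 -0.72767911]
plunger 322.57339595808907 227.50113980925198
tip 323.344812476152 238.81620789233443
```

View pics/w4.png

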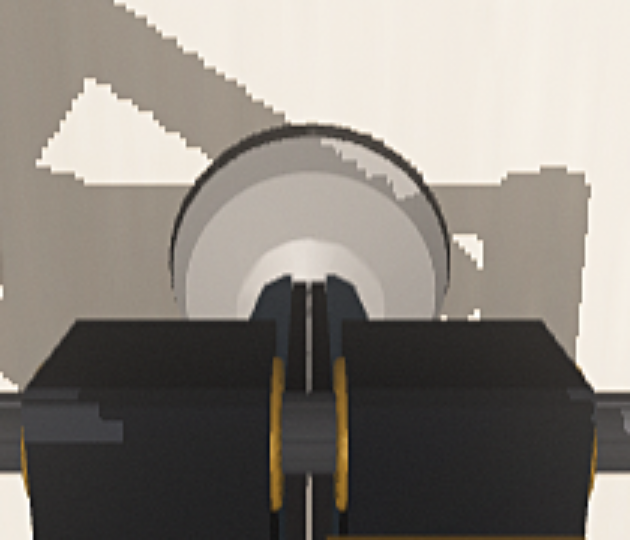

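The fingers are centred on the dome, with the plunger hidden beneath them. I'll press now.

step_arm --pt "0 0 0.03" --pt "0 0 0.05" --pt "0 0 0.06" --pt "0 0 0.067" --pt "0 0 0.073" --pt "0 0 0.076" --pt "0 0 0.076" --pt "0 0 0.076" --turn '[0, 0, 0, 0, 0, 0, 0, 0]'

```text
time_s: 13.95
ee_pos: [465.8, -348.5, 70.7]
ee_rot: [-180.0, -0.0, 90.0]
force: [-3.3, 2.1, 11.3]
gripper_width: 0.5
gripper_force: 5.2
```

step_arm --pt "0 0 0.003" --pt "0 0 0.006" --pt "0 0 0.006" --pt "0 0 0.006" --turn '[0, 0, 0, 0]'

```text
time_s: 14.45
ee_pos: [465.8, -348.5, 70.5]
ee_rot: [180.0, 0.0, 90.0]
force: [-5.6, 4.7, 20.2]
gripper_width: 0.3
gripper_force: 10.0
```

step_arm --pt "0 0 -0.02" --pt "0 0 -0.06" --pt "0 0 -0.2" --pt "0 0 -0.4" --pt "0 0 -0.45" --pt "0 0 -0.45" --pt "0 0 -0.45" --turn '[0, 0, 0, 0, 0, 0, 0]'

```text
time_s: 15.32
ee_pos: [465.4, -348.1, 200.5]
ee_rot: [-179.8, -0.1, 90.0]
force: [-0.4, 0.0, -0.4]
gripper_width: 0.8
gripper_force: 0.0
```

Run:
```python
from h import *
from workcell import env,cams
s=env.state();print(s['ee_pos'],s['force'])
f=cams.grab_frame('wrist');T=wristT(s,f);q=np.linalg.inv(T)@[466.5,-348.5,63.5,1];print(f['fx']*q[0]/q[2]+f['cx'],f['fy']*q[1]/q[2]+f['cy'])
cv2.imwrite('pics/w5.png',f['color'])
```

```text
[ 465.42120327 -348.09524543  200.5282001 ] [-0.35096322  0.00370485 -0.4013002 ]
324.36760843440106 193.79758550637965
```

View pics/w5.png

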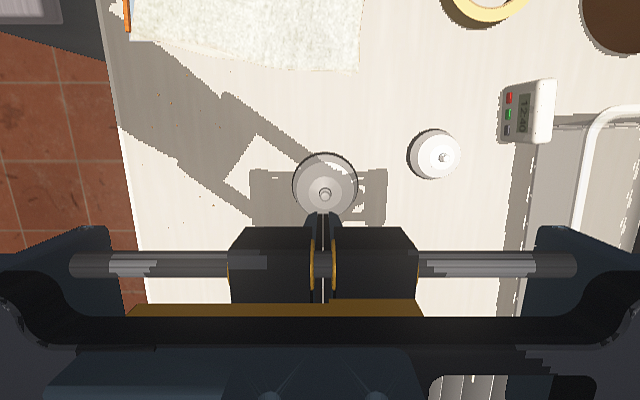

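The bell stands where it was, with the plunger at (325,194), and the press reached the hard stop at 20 N before the arm lifted clear. I'm handing the job in.

```bash
python3 -c "
from workcell import env
print(env.job_done())"
```

```text
the job is handed in; nothing more can be done
None
```

I pressed yellow, blue and green fully down in that order with red left up, then pressed the bell's plunger to its stop and released it; the bell had not visibly moved, and the job is handed in (no verdict was returned).

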